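Sort the red and blue paints into their colour trays

TASK

Put away the mixed paints that lie on the table round the two shallow wooden trays: the red pot and the red tube go into the red-lined tray, the blue pot and the blue tube into the blue-lined tray. In each tray stand the pot upright on the floor of the short bay and lay the tube flat and lengthwise on the floor of the long bay, label side up as it lies now. Leave the white pot and the ochre tube lying where they are.

Things in the scene. Friction and masses are not known exactly. Their poses are not given: they have to be found in the camera images.
- red_tray: Fixed wooden tray lined with red felt, 226 mm (own y) x 88 mm (own x), long side across the robot's x, at the left or right of the table. Origin: its centre, on the table; z up. Floor 4 mm thick; walls and a cross wall 4 mm thick, tops at 12 mm. Long bay for the tube: 80 (x) x 150 (y) mm inside, centre at own (0, -34) mm. Short bay for the pot: 80 x 64 mm, centre (0, +77) mm, its left (+y) end.
- blue_tray: Fixed wooden tray lined with blue felt, 226 mm (own y) x 88 mm (own x), long side across the robot's x, at the left or right of the table. Origin: its centre, on the table; z up. Floor 4 mm thick; walls and a cross wall 4 mm thick, tops at 12 mm. Long bay for the tube: 80 (x) x 150 (y) mm inside, centre at own (0, -34) mm. Short bay for the pot: 80 x 64 mm, centre (0, +77) mm, its right (-y) end.
- red_pot: Screw pot of gouache standing upright, round, 36 mm across the white lid (34 mm below it), 41 mm high, with a red band round the body and a round dab of red paint, 25 mm across, on top of the lid. Origin: centre of its underside, z up; its yaw has no meaning. About 55 g. Belongs in the red tray's short bay.
- blue_pot: Screw pot of gouache standing upright, round, 36 mm across the white lid (34 mm below it), 41 mm high, with a blue band round the body and a round dab of blue paint, 25 mm across, on top of the lid. Origin: centre of its underside, z up; its yaw has no meaning. About 55 g. Belongs in the blue tray's short bay.
- red_tube: White aluminium paint tube with a broad red band and a black cap, lying flat, 123 mm long, 30 mm wide, 23 mm high, about 45 g. Origin: midpoint of its length, on its underside; own y axis along the tube, from the crimped end (-y) towards the screw cap (+y), x across, z up. Grip it across its width at the origin. The solid part runs from y = -46 to y = +59 mm. Belongs in the red tray's long bay.
- blue_tube: White aluminium paint tube with a broad blue band, lying flat, 126 mm long, 24 mm wide, 18 mm high, about 45 g. Origin: midpoint of its length, on its underside; own y axis along the tube, from the crimped end (-y) towards the screw cap (+y), x across, z up. Grip it across its width at the origin. The solid part runs from y = -47 to y = +60 mm. Belongs in the blue tray's long bay.
- white_pot: Screw pot of gouache standing upright, round, 36 mm across the white lid (34 mm below it), 41 mm high, with a plain white band round the body and a round dab of white paint, 25 mm across, on top of the lid. Origin: centre of its underside, z up; its yaw has no meaning. About 55 g. It stays where it is.
- ochre_tube: White aluminium paint tube with a yellow ochre band, lying flat, 118 mm long, 22 mm wide, 17 mm high. Origin and axes as for the other tubes. It stays where it is.
Things that resemble listed ones, but are neither listed nor needed, are in the scene too. Leave any green, purple or turquoise look-alike of the blue_pot alone.

How it is judged (in metres and radians):
At the end, for the whole second after the job is handed in: Each pot upright (0.12 rad) on the floor of its colour's short bay (25 mm across, 18 mm along of its centre); each tube flat, same side up, on the floor of its colour's long bay (32 mm across, 22 mm along, 0.5 rad); all released, at rest; white pot and ochre tube within 20 mm of their start (x of red_tube in the frame of red_tray between -0.032 and 0.032 m and y of red_tube in the frame of red_tray between -0.056 and -0.012 m and z of red_tube in the frame of red_tray between -0.002 and 0.01 m and angle between each of red_tube, blue_tube's own z axis and vertical below 0.3 rad and linear speed of each of red_tube, blue_tube, red_pot, blue_pot below 0.02 m/s and angular speed of each of red_tube, blue_tube, red_pot, blue_pot below 0.3 rad/s and angle between the y axis of red_tube and the y axis of red_tray, either way round below 0.5 rad and x of blue_tube in the frame of blue_tray between -0.032 and 0.032 m and y of blue_tube in the frame of blue_tray between -0.056 and -0.012 m and z of blue_tube in the frame of blue_tray between -0.002 and 0.01 m and angle between the y axis of blue_tube and the y axis of blue_tray, either way round below 0.5 rad and x of red_pot in the frame of red_tray between -0.025 and 0.025 m and y of red_pot in the frame of red_tray between 0.059 and 0.095 m and z of red_pot in the frame of red_tray between -0.002 and 0.01 m and angle between each of red_pot, blue_pot's own z axis and vertical below 0.12 rad and x of blue_pot in the frame of blue_tray between -0.025 and 0.025 m and y of blue_pot in the frame of blue_tray between 0.059 and 0.095 m and z of blue_pot in the frame of blue_tray between -0.002 and 0.01 m and distance of each of white_pot, ochre_tube from where it was at the start of the episode below 0.02 m); the robot touches nothing.
It fails at once if the white pot is moved by more than 20 mm (distance of white_pot from where it was at the start of the episode above 0.02 m).
It fails at once if the ochre tube is moved by more than 20 mm (distance of ochre_tube from where it was at the start of the episode above 0.02 m).
It also fails if it takes over 112 s, if anything falls off the work surface, if the arm or the gripper's body presses on something with over 40 N, if the wrist force passes 120 N, or if a joint passes its speed limit or range.

ROBOT

A 6-joint arm with a two-finger parallel gripper is mounted at the origin on the work surface; the furniture and walls round the work are solid. World frame = base frame: x ahead of the robot, y to its left, z up, the work surface at z = 0. Lengths are in mm, angles in rad, forces in N, time in s.
With the tool pointing down it reaches from about 350 to 775 mm from the base axis. Payload 5.5 kg.
Tool frame: the origin (TCP) lies at the very end of the fingers, on their centre line; the grasp point (between the pads) lies 19 mm behind it; z points along the fingers, y is the line along which they close (so a half turn about z gives the same grasp; the last joint's range is limited). The gripper opens to 85 mm and grips with 20 to 120 N. Pads are 22 mm wide; open, the fingers measure 114 mm over their backs; the gripper's body (76 mm by 85 mm) begins 54 mm behind the grasp point. The pads swing forward as they close: fully open they stand 13 mm farther back than shut.
Start: joints at [1.112, 0.313, 0.046, 1.304, 0, 1.431], TCP at [180.246, 546.062, 231.323] pointing down, gripper open.
Joint ranges: [-2.76, 2.76], [-0.86, 1.69], [-1.03, 1.26], [-2.2, 2.34], [-1.47, 1.5], [-3.14, 3.14]. Speed limits (rad/s): [2.57, 2.57, 3.14, 3.14, 3.14, 3.14].

INTERFACE

Orientations are given as a unit quaternion [w, x, y, z].
In Python, from bench import arm gives the robot as it stands.
- The arm moves only by the shell command python3 -m crank 'ROWS' [FORCE]. ROWS is JSON, a list of rows, each a list of 3 entries, a list of its own where there are three numbers: the finger opening in m, from 0 to 0.0854, then the shift along the tool's x, y, z in m, then the turn about the tool's z in degrees. A call has 1 to 8 rows; each row shifts and turns the commanded pose from where the row before left it, along the tool's axes as they then stand; what a row does not reach is not made up. A row lasts 1/10 s, in which the tool goes at most 50 mm and 8.59 degrees, less where a joint would pass 70% of its speed; a pose out of reach is approached as far as the arm can. A call is refused whole if a number of a shift passes 0.05 or a number of a turn 8.59, either way. A call with a gripper value outside its range is refused whole. The fingers move at their own pace and stop on an object; FORCE is the grip in N (left out, the last holds). Time passes only in rows, so rows that do not move let the fingers close. It gives the time, the measured TCP pose, the force, the opening and the grip force at its end, in the units of the state.
- arm.observe(): the state, without advancing time (a new reading comes with each control period).
- arm.read_camera(name): name is "scene" or "side" or "wrist"; returns a dict with "image" (400x640x3 uint8, blue, green, red), "fov_y" (degrees; the focal length in pixels is half the picture's height over the tangent of half this angle, whatever the lens; pixels are square), "cx", "cy" (the principal point, pixels), "dist_coeffs" ([k1, k2, p1, p2, k3] as OpenCV has them; the pictures are not rectified), "extrinsics" (4x4, takes a point from camera to world coordinates). Camera axes: x right, y down, z forward; pixel columns grow to the right and rows downward; lengths in mm; the calibration is good to about 2 mm. A picture is of the moment at which its call begins. There is no depth.
- arm.sign_off(): hands the job in; it is judged then, once.
The state is a dict: "time_s": time; "joint_positions": joint angles; "dq": joint speeds; "effort": joint torques, N m; "position": TCP position; "tool_rot": TCP orientation; "force": force on the tool from outside, world axes, zero at the start; "moment": the same for the moment, N m; "opening": opening from 0.0 (shut) to 1.0 (fully open); "finger_force": force on a finger pad.
Only numpy, scipy, OpenCV 4.12 (cv2) and the standard library are available. Lean on these libraries where they do the work, as an engineer would, in place of code of your own. Each camera call takes 0.05 s, during which the arm holds its last target. There are 200 camera calls.

## Working session

There is one attempt and no reset: what is moved stays moved. The work goes in short steps, Python scripts to look and compute and a shell command to move; the robot and the scene stay as the last step left them, time stands still between calls to the robot, and variables do not carry over. Pictures are saved under pics/ and viewed, at most 14 in all, crops included, and the job is handed in when it is done.

```bash
ls; mkdir -p pics; python3 - <<'E'
from bench import arm
import cv2,json,numpy as np
s=arm.observe();print({k:np.round(v,4).tolist() for k,v in s.items() if k in('time_s','position','tool_rot','opening','force')})
for n in("scene","side"):
    d=arm.read_camera(n);cv2.imwrite(f"pics/{n}0.png",d["image"])
    print(n,d["fov_y"],d["cx"],d["cy"],d["dist_coeffs"],np.round(d["extrinsics"],3).tolist())
E
```

```text
pics
{'time_s': 0.0, 'position': [180.0031, 545.5445, 230.4079], 'tool_rot': [-0.0003, 0.1587, 0.9873, -0.0009], 'force': [-0.6327, 0.3668, -0.3145], 'opening': 0.999}
scene 49.96792251850709 314.96521251484944 198.57892840095954 [-0.00786165  0.          0.          0.          0.        ] [[0.791, -0.375, 0.483, 1.622], [-0.611, -0.493, 0.619, -773.179], [0.007, -0.785, -0.619, 796.876], [0.0, 0.0, 0.0, 1.0]]
side 45.054281962126794 326.67323533570965 200.94880067322453 [0.01231149 0.         0.         0.         0.        ] [[0.471, -0.694, 0.544, -211.562], [-0.882, -0.37, 0.292, -452.919], [-0.002, -0.617, -0.787, 1182.895], [0.0, 0.0, 0.0, 1.0]]
```

View pics/scene0.png

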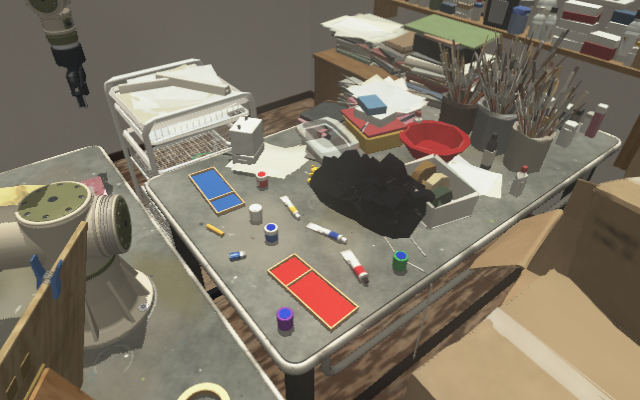

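View pics/side0.png

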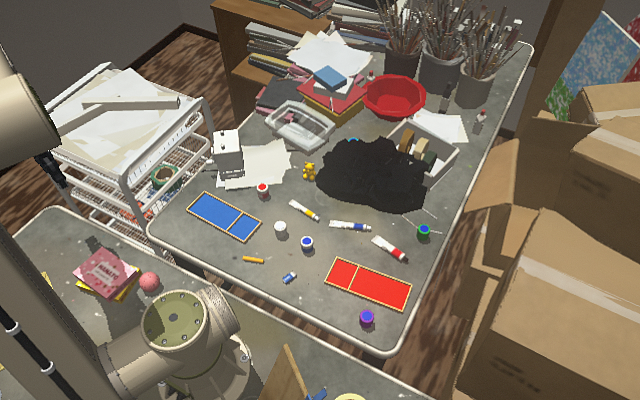

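The scene picture shows the red tray at (312,290) and the blue tray at (216,190). 

Candidates, by scene pixel:
- **Blue pot:** (271,231); look-alikes are green-band (400,262), purple-band (285,318) and a turquoise spot at side (352,140) behind the cloth. The blue cap-like thing at (237,255) is too small.
- **Red pot:** (262,180), no rival except the red bowl.
- **White pot:** (256,214).
- **Tubes:** blue (327,233), red (355,266), ochre (290,207).

I'll check the choice in a close crop.

```bash
python3 - <<'E'
import cv2,numpy as np
a=cv2.imread("pics/scene0.png")[160:340,180:430]; b=cv2.imread("pics/side0.png")[130:335,180:440]
a=cv2.resize(a,(400,288),interpolation=cv2.INTER_CUBIC);b=cv2.resize(b,(780,600),interpolation=cv2.INTER_CUBIC)
a=cv2.resize(cv2.imread("pics/scene0.png")[165:335,200:420],(776,600),interpolation=cv2.INTER_CUBIC)
cv2.imwrite("pics/c_scene.png",a);cv2.imwrite("pics/c_side.png",b)
E
```

```text
(no output)
```

View pics/c_scene.png

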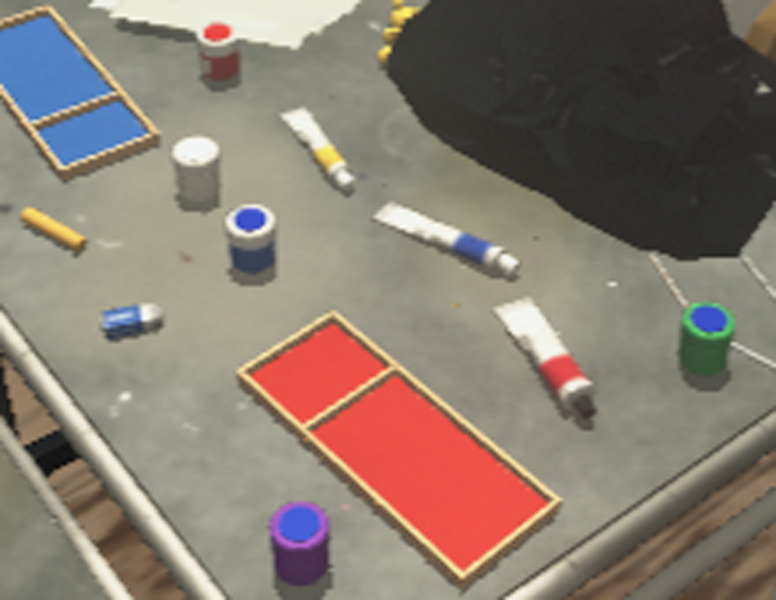

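View pics/c_side.png

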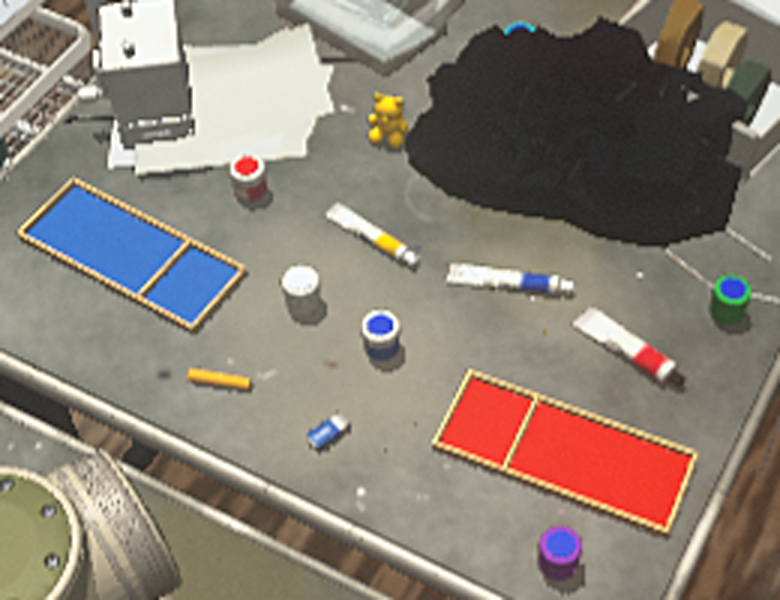

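The crops confirm that the white-lidded, blue-banded pot at scene (271,231) is the blue pot. Green and purple pots have coloured lids. Next I measure.

```bash
cat > h.py <<'E'
import cv2,numpy as np
from bench import arm
def cam(n):
    d=arm.read_camera(n); f=200/np.tan(np.radians(d["fov_y"])/2)
    d["K"]=np.array([[f,0,d["cx"]],[0,f,d["cy"]],[0,0,1.]]); d["D"]=np.array(d["dist_coeffs"]); return d
def cast(d,px,z):
    p=cv2.undistortPoints(np.float64(px).reshape(-1,1,2),d["K"],d["D"]).reshape(-1,2)
    E=np.array(d["extrinsics"]); r=np.c_[p,np.ones(len(p))]@E[:3,:3].T; o=E[:3,3]
    return (o+r*((z-o[2])/r[:,2])[:,None])[:,:2]
def proj(d,P):
    E=np.linalg.inv(np.array(d["extrinsics"]))
    return cv2.projectPoints(np.float64(P).reshape(-1,3),cv2.Rodrigues(E[:3,:3])[0],E[:3,3],d["K"],d["D"])[0].reshape(-1,2)
def hsv(d): return cv2.cvtColor(d["image"],cv2.COLOR_BGR2HSV).astype(int)
def colour(d,c):
    h,s,v=np.moveaxis(hsv(d),2,0)
    m={'red':((h<8)|(h>172))&(s>140)&(v>90),'blue':(h>100)&(h<130)&(s>120)&(v>60),'ochre':(h>15)&(h<30)&(s>120)&(v>120),
       'white':(s<45)&(v>165)}[c]
    return m.astype(np.uint8)
def comp(m,px,r=10):
    n,l,st,c=cv2.connectedComponentsWithStats(m,connectivity=8)
    x,y=map(int,px); w=l[y-r:y+r+1,x-r:x+r+1]; w=w[w>0]
    if not len(w): return None
    i=np.bincount(w).argmax(); ys,xs=np.nonzero(l==i); return np.c_[xs,ys]
E
python3 - <<'E'
from h import *
px={'scene':dict(rp=(262,175),bp=(271,227),wp=(256,208),rt=(360,269),bt=(334,234),ot=(293,209),rT=(320,293),bT=(210,183)),
'side':dict(rp=(262,186),bp=(307,239),wp=(281,225),rt=(397,250),bt=(358,224),ot=(310,213),rT=(380,285),bT=(215,213))}
for n in px:
    d=cam(n);p=px[n];print(n)
    for k,c in(('rp','red'),('bp','blue'),('wp','white')):
        q=comp(colour(d,c),p[k],3); print(k,len(q),q.mean(0).round(1),cast(d,[q.mean(0)],41).round(1))
    for k,c,z,dk in(('rt','red',12,1),('bt','blue',9,1),('ot','ochre',9,1)):
        m=colour(d,c)|colour(d,'white')
        b=comp(colour(d,c),p[k],6); q=comp(m,p[k],4)
        r=cv2.minAreaRect(cast(d,q,z).astype(np.float32)); bc=cast(d,[b.mean(0)],z)[0]
        bx=cv2.boxPoints(r);e1=bx[1]-bx[0];e2=bx[2]-bx[1];e=max(e1,e2,key=np.linalg.norm)
        e=e*np.sign((bc-r[0])@e)
        print(k,len(q),'c',np.round(r[0],1),'size',np.round(r[1],1),'band',bc.round(1),'axis deg',np.degrees(np.arctan2(e[1],e[0])).round(1))
    for k,c in(('rT','red'),('bT','blue')):
        m=cv2.morphologyEx(colour(d,c),cv2.MORPH_CLOSE,np.ones((5,5)));q=comp(m,p[k],3)
        r=cv2.minAreaRect(cast(d,q,6).astype(np.float32));print(k,np.round(r[0],1),np.round(r[1],1),round(r[2],1))
E
```

```text
scene
rp 24 [261.  173.6] [[534.8 179.8]]
bp 40 [270.6 226.7] [[425.7 -42. ]]
wp 2828 [257. 237.] [[376.6 -53.9]]
rt 78 c [ 526.6 -279.9] size [29.8 23.8] band [ 526.8 -275.2] axis deg 81.3
bt 160 c [ 547.5 -103.5] size [23.4 90.4] band [ 562.1 -136.4] axis deg -67.7
ot 140 c [540.3  31.4] size [107.2  23.2] band [534.7  15. ] axis deg -97.5
rT [ 402.8 -246.8] [ 76.3 214.3] 4.5
bT [405. 239.] [204.8  74. ] 86.1
side
rp 33 [261.8 186.4] [[534.5 174.8]]
bp 42 [306.5 240.6] [[425.5 -45.7]]
wp 2619 [294.5 252.7] [[375. -36.]]
rt 263 c [ 533.7 -251.1] size [104.3  30.8] band [ 526.5 -279.8] axis deg -101.7
bt 215 c [ 552.  -119.8] size [ 24.9 122.8] band [ 561.9 -143.8] axis deg -70.7
ot 165 c [539.   29.1] size [109.2  21.9] band [534.5   9.2] axis deg -98.2
rT [ 403.7 -249.8] [ 76.8 216.7] 4.8
bT [405.9 234.2] [210.3  75.8] 86.2
```

```bash
python3 -m crank '[[0.0854,[0,0,0],-6.1],[0.0854,[0,0,0],-6.1],[0.0854,[0,0,0],-6.1],[0.0854,[0,0,0],0]]' 30; python3 - <<'E'
from h import *
s=arm.observe();q=s['tool_rot'];print(np.round(s['position'],1),np.round(q,4),s['joint_positions'],'yaw',np.degrees(2*np.arctan2(q[2],q[1]))-90)
d=cam('scene')
print(cast(d,[(235,160),(262,150),(310,170)],0))
E
```

```text
time_s: 0.6
position: [180.2, 545.9, 231.1]
tool_rot: [-0.0, -0.0, 1.0, -0.0]
force: [0.1, -0.2, 0.9]
opening: 1.001
finger_force: 0.0
[180.2 545.9 231.1] [-1.e-04 -4.e-04  1.e+00 -2.e-04] [ 1.11236609e+00  3.13364751e-01  4.57709553e-02  1.30360410e+00
 -7.05094883e-07  1.11157563e+00] yaw 90.0452902812672
[[536.64785502 352.62498147]
 [643.26337809 351.77786055]
 [702.52795509 152.27406985]]
```

```bash
python3 -m crank '[[0.0854,[-0.0322,-0.0335,0],0],[0.0854,[-0.0322,-0.0335,0],0],[0.0854,[-0.0322,-0.0335,0],0],[0.0854,[-0.0322,-0.0335,0],0],[0.0854,[-0.0322,-0.0335,0],0],[0.0854,[-0.0322,-0.0335,0],0]]' >/dev/null
python3 -m crank '[[0.0854,[-0.0322,-0.0335,0],0],[0.0854,[-0.0322,-0.0335,0],0],[0.0854,[-0.0322,-0.0335,0],0],[0.0854,[-0.0322,-0.0335,0.02],0],[0.0854,[-0.0322,-0.0335,0.02],0],[0.0854,[0,0,0.04],0],[0.0854,[0,0,0],0],[0.0854,[0,0,0],0]]'
python3 - <<'E'
from h import *
d=cam('wrist');cv2.imwrite('pics/w1.png',d['image']);print(np.round(d['extrinsics'],3).tolist(),d['fov_y'])
E
```

```text
time_s: 2.05
position: [532.9, 178.4, 151.5]
tool_rot: [-0.001, 0.0, 1.0, -0.0]
force: [-0.3, 0.2, 0.9]
opening: 1.002
finger_force: 0.0
[[0.001, 0.951, 0.308, 453.357], [1.0, -0.001, -0.0, 179.039], [0.0, 0.308, -0.951, 294.845], [0.0, 0.0, 0.0, 1.0]] 59.88272767346381
```

View pics/w1.png

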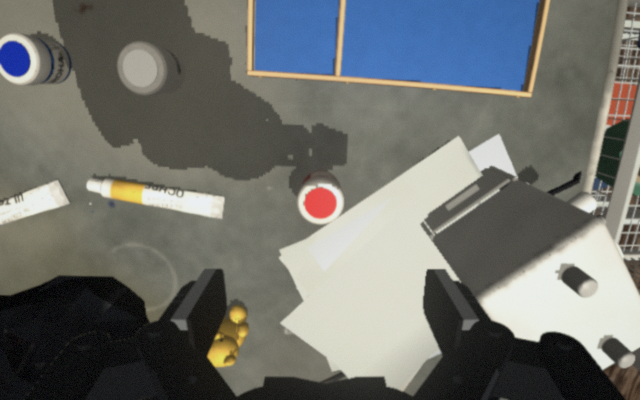

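The wrist view shows the red pot's dab at (321,203), the white pot at (142,67), the blue pot at (15,57), the ochre tube at (155,195), and a grey box to the right with its near corner at about (430,230).

```bash
python3 - <<'E'
from h import *
d=cam('wrist')
for k,c,p in(('rp','red',(321,203)),('bp','blue',(15,57))):
    q=comp(colour(d,c),p,4);print(k,len(q),cast(d,[q.mean(0)],41).round(1))
print('white lid',cast(d,[(142,67)],41).round(1))
print('blue rim outer corner near, cross wall, far corner',cast(d,[(248,75),(338,78),(529,96)],12).round(1))
print('box',cast(d,[(430,230),(428,220)],0).round(1),cast(d,[(430,230)],60).round(1))
m=colour(d,'ochre');q=comp(m,(127,190),5);print('ochre band',cast(d,[q.mean(0)],9).round(1))
E
```

```text
rp 697 [[534.4 175.6]]
bp 793 [[424.9 -44.9]]
white lid [[436.2  51.7]]
blue rim outer corner near, cross wall, far corner [[441.6 120.5]
 [444.1 190.3]
 [455.6 344.2]]
box [[576.2 277.6]
 [566.3 274.8]] [[551.4 257.8]]
ochre band [[534.1   6.4]]
```

```bash
python3 -m crank '[[0.07,[-0.001,-0.002,0.035],0],[0.07,[0,0,0.035],0],[0.07,[0,0,0.035],0],[0.07,[0,0,0.024],0],[0.07,[0,0,0.012],0],[0.07,[0,0,0],0],[0.0,[0,0,0],0],[0.0,[0,0,0],0]]' 30
python3 -m crank '[[0.0,[0,0,0],0],[0.0,[0,0,0],0],[0.0,[0,0,0],0],[0.0,[0,0,0],0],[0.0,[0,0,0],0]]' 30
```

```text
time_s: 2.95
position: [536.6, 177.1, 12.8]
tool_rot: [0.002, -0.0, 1.0, 0.0]
force: [0.0, 0.5, -0.2]
opening: 0.492
finger_force: 0.0
time_s: 3.45
position: [536.5, 177.0, 12.8]
tool_rot: [0.002, -0.0, 1.0, 0.001]
force: [-0.6, 1.1, 7.2]
opening: 0.415
finger_force: 29.4
```

```bash
python3 -m crank '[[0.0,[0,0,-0.035],0],[0.0,[0,0,-0.035],0],[0.0,[0,0,-0.035],0],[0.0,[0.0155,-0.0387,0],0],[0.0,[0.0155,-0.0387,0],0],[0.0,[0.0155,-0.0387,0],0],[0.0,[0.0155,-0.0387,0],0],[0.0,[0.0155,-0.0387,0],0]]' 30 >/dev/null
python3 -m crank '[[0.0,[0.0155,-0.0387,0],0],[0.0,[0.0155,-0.0387,0],0],[0.0,[0.0155,-0.0387,0],0],[0.0,[0.0155,-0.0387,0],0],[0.0,[0,0,0],0],[0.0,[0,0,0],0]]' 30
python3 - <<'E'
from h import *
d=cam('wrist');cv2.imwrite('pics/w2.png',d['image'])
E
```

```text
time_s: 4.85
position: [395.5, -172.8, 116.4]
tool_rot: [0.001, 0.001, 1.0, -0.0]
force: [0.2, 0.1, -0.2]
opening: 0.418
finger_force: 30.3
```

View pics/w2.png

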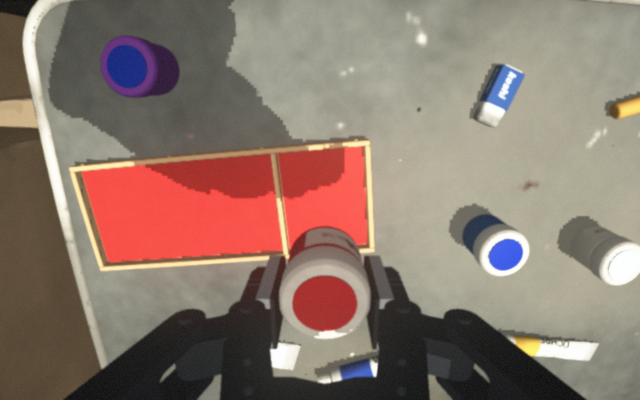

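The wrist view shows the pot held upright at (325,300) and the red tray rim with corners at (70,168), (371,140), (374,253) and (101,270).

```bash
python3 - <<'E'
from h import *
d=cam('wrist')
P=cast(d,[(70,168),(371,140),(374,253),(101,270)],12);print(P.round(1),P.mean(0))
v=(P[1]+P[2]-P[0]-P[3])/2;u=v/np.linalg.norm(v);print(np.linalg.norm(v),np.degrees(np.arctan2(v[1],v[0])),'pot',P.mean(0)+77*u,'tube',P.mean(0)-34*u)
print(np.round(arm.observe()['position'],1))
E
```

```text
[[ 368.1 -362.4]
 [ 349.  -138.1]
 [ 437.3 -132.1]
 [ 453.9 -355.7]] [ 402.09176575 -247.0930874 ]
224.63437603549258 94.56404589767334 pot [ 395.96461299 -170.33725375] tube [ 404.79726177 -280.98527369]
[ 395.8 -171.3  116. ]
```

```bash
python3 -m crank '[[0.0,[0,0.001,0.03],0],[0.0,[0,0,0.03],0],[0.0,[0,0,0.022],0],[0.0,[0,0,0.011],0],[0.0,[0,0,0.004],0],[0.0,[0,0,0.001],0],[0.0,[0,0,0],0],[0.0,[0,0,0],0]]' 30
python3 -m crank '[[0.06,[0,0,0],0],[0.06,[0,0,0],0],[0.06,[0,0,0],0],[0.06,[0,0,-0.01],0],[0.06,[0,0,-0.03],0],[0.06,[0,0,-0.035],0],[0.06,[0,0,-0.035],0],[0.06,[0,0,0],0]]' 30
```

```text
time_s: 5.75
position: [396.5, -171.2, 18.7]
tool_rot: [0.001, -0.0, 1.0, -0.0]
force: [-0.7, 0.8, -0.0]
opening: 0.415
finger_force: 30.3
time_s: 6.55
position: [398.5, -172.7, 132.9]
tool_rot: [0.004, -0.0, 1.0, -0.002]
force: [1.2, -0.4, -0.3]
opening: 0.703
finger_force: 0.0
```

```bash
python3 -m crank '[[0.065,[-0.0073,0.0318,0],0],[0.065,[-0.0073,0.0318,0],0],[0.065,[-0.0073,0.0318,0],0],[0.065,[-0.0074,0.0316,0],0],[0.065,[0,0,0.035],0],[0.065,[0,0,0.035],0],[0.065,[0,0,0.03],0],[0.065,[0,0,0.016],0]]' 30
python3 -m crank '[[0.065,[0,0,0],0],[0.0,[0,0,0],0],[0.0,[0,0,0],0],[0.0,[0,0,0],0],[0.0,[0,0,0],0],[0.0,[0,0,0],0],[0.0,[0,0,0],0]]' 30
```

```text
time_s: 7.35
position: [423.0, -43.1, 9.6]
tool_rot: [-0.002, -0.001, 1.0, 0.001]
force: [-0.7, 0.4, 0.2]
opening: 0.756
finger_force: 0.0
time_s: 8.05
position: [426.0, -44.1, 13.0]
tool_rot: [0.001, -0.0, 1.0, -0.0]
force: [-1.2, 0.7, 6.8]
opening: 0.419
finger_force: 30.2
```

```bash
python3 -m crank '[[0.0,[0,0,-0.035],0],[0.0,[0,0,-0.035],0],[0.0,[0,0,-0.035],0],[0.0,[0.005,0.041,0],0],[0.0,[0.005,0.041,0],0],[0.0,[0.005,0.041,0],0],[0.0,[0.005,0.041,0],0],[0.0,[0.005,0.0405,0],0]]' 30 >/dev/null
python3 -m crank '[[0.0,[0,0,0],0],[0.0,[0,0,0.03],0],[0.0,[0,0,0.03],0],[0.0,[0,0,0.022],0],[0.0,[0,0,0.011],0],[0.0,[0,0,0.004],0],[0.0,[0,0,0.001],0],[0.0,[0,0,0],0]]' 30
python3 -m crank '[[0.06,[0,0,0],0],[0.06,[0,0,0],0],[0.06,[0,0,0],0],[0.06,[0,0,-0.01],0],[0.06,[0,0,-0.03],0],[0.06,[0,0,-0.035],0],[0.06,[0,0,-0.045],0],[0.06,[0,0,-0.045],0]]' 30
```

```text
time_s: 9.65
position: [400.6, 160.6, 19.6]
tool_rot: [0.001, -0.0, 1.0, 0.0]
force: [0.6, 0.5, -1.2]
opening: 0.412
finger_force: 30.4
time_s: 10.45
position: [399.0, 160.6, 186.0]
tool_rot: [-0.0, -0.0, 1.0, 0.0]
force: [0.4, 1.3, 0.1]
opening: 0.705
finger_force: 0.0
```

```bash
python3 -m crank '[[0.06,[-0.011,-0.0367,0],0],[0.06,[-0.011,-0.0367,0],0],[0.06,[-0.011,-0.0367,0],0],[0.06,[-0.011,-0.0367,0],0],[0.06,[-0.011,-0.0367,0],0],[0.06,[-0.011,-0.0367,0],0],[0.06,[-0.011,-0.0367,0],0],[0.06,[-0.011,-0.0367,0],0]]' 30 >/dev/null
python3 -m crank '[[0.06,[-0.012,-0.0364,0],0],[0.06,[0,0,0],0],[0.06,[0,0,0],0],[0.06,[0,0,0],0]]' 30
python3 - <<'E'
from h import *
d=cam('wrist');cv2.imwrite('pics/w3.png',d['image'])
E
```

```text
time_s: 11.65
position: [499.4, -168.4, 184.0]
tool_rot: [-0.0, -0.001, 1.0, 0.0]
force: [-0.2, 0.4, -0.3]
opening: 0.702
finger_force: 0.0
```

View pics/w3.png

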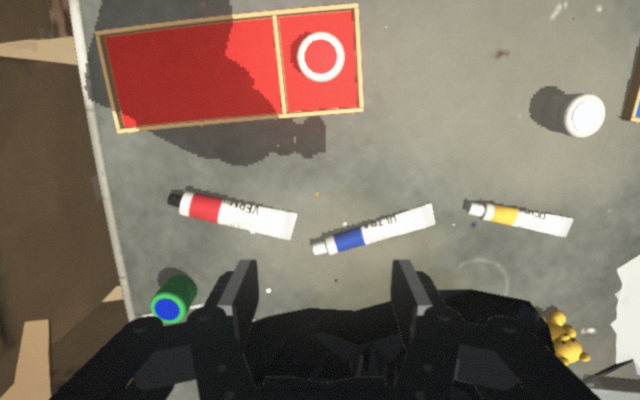

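The red pot stands in its short bay at (321,57). The red tube runs from its cap at (168,199) to the crimp at (294,222), and the blue tube from (312,248) to (434,215).

```bash
python3 - <<'E'
from h import *
d=cam('wrist')
for k,a,b,bd,c,z in(('red',(168,199),(294,223),(205,208),'red',12),('blue',(312,248),(434,215),(348,238),'blue',9)):
    A=cast(d,[a],z)[0];B=cast(d,[b],z/2)[0];v=A-B;q=comp(colour(d,c),bd,4)
    print(k,'cap',A.round(1),'tail',B.round(1),'len',np.linalg.norm(v).round(1),'mid',((A+B)/2).round(1),'axis',np.degrees(np.arctan2(v[1],v[0])).round(1),'band',cast(d,[q.mean(0)],z).round(1))
    m=(colour(d,c)|colour(d,'white'));q=comp(m,bd,4);r=cv2.minAreaRect(cast(d,q,z).astype(np.float32));print(np.round(r[0],1),np.round(r[1],1),round(r[2],1))
q=comp(colour(d,'ochre'),(503,215),5);print('ochre band',cast(d,[q.mean(0)],9).round(1),'white',cast(d,[(586,115)],41).round(1))
E
```

```text
red cap [ 517.7 -317.9] tail [ 544.3 -197.4] len 123.4 mid [ 531.  -257.6] axis -102.5 band [[ 525.8 -283.1]]
[ 525.9 -283. ] [27.9 24.3] 76.2
blue cap [ 570.1 -179.7] tail [536.3 -58.2] len 126.1 mid [ 553.2 -118.9] axis -74.4 band [[ 561.1 -142.7]]
[ 556.8 -118.8] [ 27.9 127.4] 21.1
ochre band [[534.3  11. ]] white [[434.5  50.9]]
```

```bash
python3 -m crank '[[0.065,[-0.0103,-0.0291,0],0],[0.065,[-0.0103,-0.0291,0],0],[0.065,[-0.0102,-0.029,0],0],[0.065,[0,0,0],-7.75],[0.065,[0,0,0],-7.75],[0.065,[0,0,0],-7.75],[0.065,[0,0,0],-7.75],[0.065,[0,0,0],-7.75]]' 30 >/dev/null
python3 -m crank '[[0.065,[0,0,0.03],-7.75],[0.065,[0,0,0.03],-7.75],[0.065,[0,0,0.03],-7.75],[0.065,[0,0,0.03],-7.75],[0.065,[0,0,0.02],-7.75],[0.065,[0,0,0],0],[0.065,[0,0,0],0],[0.065,[0,0,0],0]]' 30
python3 - <<'E'
from h import *
s=arm.observe();q=s['tool_rot'];print(np.degrees(2*np.arctan2(q[2],q[1]))-90,s['joint_positions'])
d=cam('wrist');cv2.imwrite('pics/w4.png',d['image'])
E
```

```text
time_s: 13.35
position: [531.9, -256.6, 45.5]
tool_rot: [0.0, -0.626, 0.78, -0.001]
force: [0.4, -0.0, 0.3]
opening: 0.761
finger_force: 0.0
167.44830967206843 [-5.85463474e-01  4.58078323e-01 -2.15772538e-01  8.94336168e-01
  1.44664103e-04 -1.93719129e+00]
```

View pics/w4.png

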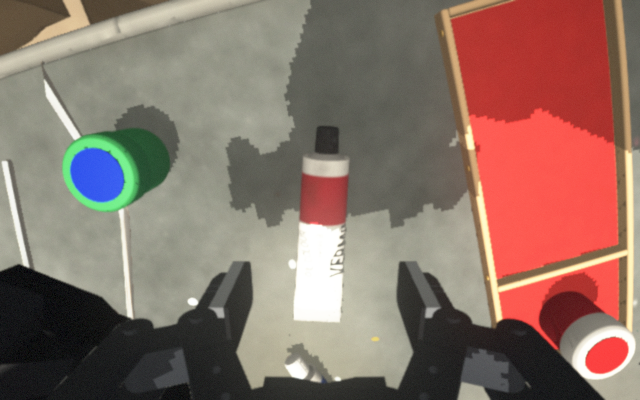

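The tube is vertical and centred between the fingers at about x=325, so I descend and grip.

```bash
python3 -m crank '[[0.065,[0,0,0.025],0],[0.065,[0,0,0.012],0],[0.065,[0,0,0.004],0],[0.065,[0,0,0],0],[0.0,[0,0,0],0],[0.0,[0,0,0],0],[0.0,[0,0,0],0],[0.0,[0,0,0],0]]' 30
python3 -m crank '[[0.0,[0,0,0],0],[0.0,[0,0,0],0],[0.0,[0,0,0],0]]' 30
```

```text
time_s: 14.2
position: [531.4, -256.9, 3.7]
tool_rot: [0.0, -0.626, 0.78, -0.001]
force: [-0.2, 0.2, 4.8]
opening: 0.298
finger_force: 29.5
time_s: 14.5
position: [531.4, -256.8, 3.7]
tool_rot: [0.0, -0.626, 0.78, -0.001]
force: [0.4, -0.0, 4.8]
opening: 0.303
finger_force: 29.6
```

```bash
python3 -m crank '[[0.0,[0,0,-0.01],0],[0.0,[0,0,-0.03],0],[0.0,[0,0,-0.03],0],[0.0,[0,0,0],-5.7],[0.0,[0,0,0],-5.7],[0.0,[0,0,0],-5.7],[0.0,[0.0033,0.0319,0],0],[0.0,[0.0033,0.0319,0],0]]' 30
python3 -m crank '[[0.0,[0.0033,0.0319,0],0],[0.0,[0.0033,0.032,0],0],[0.0,[0,0,0],0],[0.0,[0,0,0],0]]' 30
python3 - <<'E'
from h import *
d=cam('wrist');cv2.imwrite('pics/w5.png',d['image'])
E
```

```text
time_s: 15.3
position: [467.5, -268.1, 72.9]
tool_rot: [-0.0, 0.736, -0.677, 0.0]
force: [-1.0, -1.3, 0.1]
opening: 0.297
finger_force: 29.5
time_s: 15.7
position: [404.4, -280.2, 73.3]
tool_rot: [-0.0, 0.735, -0.678, 0.0]
force: [0.3, -0.2, -0.0]
opening: 0.301
finger_force: 29.5
```

View pics/w5.png

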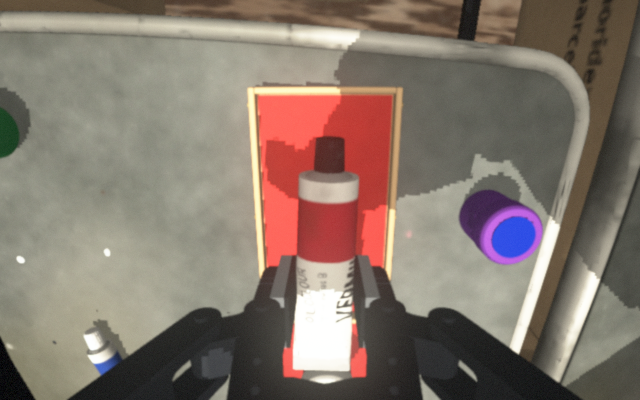

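The tube is held straight over the red long bay, with the cap at (329,150), inside the rim.

```bash
python3 -m crank '[[0.0,[0,0,0.03],0],[0.0,[0,0,0.02],0],[0.0,[0,0,0.011],0],[0.0,[0,0,0.004],0],[0.0,[0,0,0],0],[0.0,[0,0,0],0],[0.04,[0,0,0],0],[0.04,[0,0,0],0]]' 30
python3 -m crank '[[0.042,[0,0,0],0],[0.042,[0,0,-0.005],0],[0.042,[0,0,-0.02],0],[0.042,[0,0,-0.035],0],[0.042,[0,0,-0.035],0],[0.042,[0,0,-0.035],0],[0.06,[0,0,-0.035],0],[0.06,[0,0,0],0]]' 30
```

```text
time_s: 16.55
position: [405.0, -280.2, 8.1]
tool_rot: [-0.0, 0.735, -0.678, 0.0]
force: [0.2, -0.2, 0.6]
opening: 0.467
finger_force: 0.0
time_s: 17.35
position: [406.9, -282.1, 178.2]
tool_rot: [0.0, 0.735, -0.678, 0.005]
force: [-0.0, -1.1, -0.3]
opening: 0.699
finger_force: 0.0
```

```bash
python3 -m crank '[[0.065,[-0.025,-0.0268,0],0],[0.065,[-0.025,-0.0268,0],0],[0.065,[-0.025,-0.0268,0],0],[0.065,[-0.025,-0.0268,0],0],[0.065,[-0.025,-0.0268,0],0],[0.065,[-0.0247,-0.0269,0],0],[0.065,[0,0,0.03],-6.7],[0.065,[0,0,0.035],-6.7]]' 30 >/dev/null
python3 -m crank '[[0.065,[0,0,0.035],0],[0.065,[0,0,0.03],0],[0.065,[0,0,0],0],[0.065,[0,0,0],0],[0.065,[0,0,0],0]]' 30
python3 - <<'E'
from h import *
d=cam('wrist');cv2.imwrite('pics/w6.png',d['image'])
E
```

```text
time_s: 18.65
position: [554.1, -118.2, 44.5]
tool_rot: [-0.0, 0.809, -0.588, 0.001]
force: [0.0, -0.2, -0.1]
opening: 0.759
finger_force: 0.0
```

View pics/w6.png

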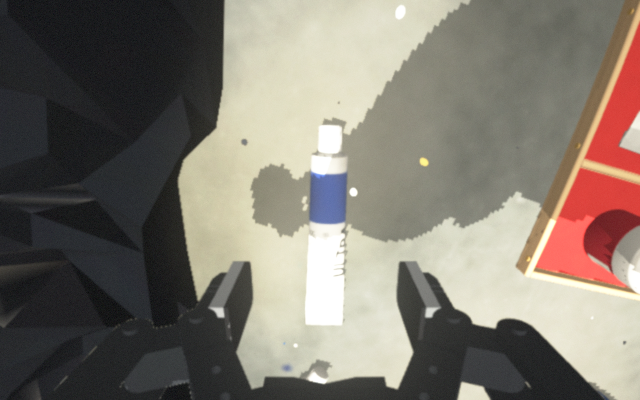

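```bash
python3 - <<'E'
from h import *
d=cam('wrist')
o=np.array([554.1,-118.2]);ps=np.radians(198);y=np.array([np.cos(ps),np.sin(ps)]);x=np.array([-y[1],y[0]])
for z in(0,40):
    c=cast(d,[(222,100),(180,160),(195,305),(326,140),(326,325)],z)-o;print(z,np.c_[c@x,c@y].round(0).tolist())
E
```

```text
0 [[75.0, -54.0], [43.0, -80.0], [-50.0, -83.0], [54.0, 1.0], [-64.0, 1.0]]
40 [[76.0, -43.0], [51.0, -63.0], [-23.0, -65.0], [60.0, 0.0], [-34.0, 1.0]]
```

```bash
python3 -m crank '[[0.05,[0,0,0],0],[0.05,[0,0,0.02],0],[0.05,[0,0,0.014],0],[0.05,[0,0,0.006],0],[0.05,[0,0,0.002],0],[0.05,[0,0,0],0],[0.0,[0,0,0],0],[0.0,[0,0,0],0]]' 30
python3 -m crank '[[0.0,[0,0,0],0],[0.0,[0,0,0],0],[0.0,[0,0,0],0],[0.0,[0,0,0],0]]' 30
```

```text
time_s: 19.55
position: [553.4, -117.9, 1.5]
tool_rot: [-0.0, 0.809, -0.588, 0.001]
force: [-0.8, -0.1, 0.4]
opening: 0.257
finger_force: 0.5
time_s: 19.95
position: [553.5, -117.9, 1.6]
tool_rot: [-0.0, 0.809, -0.588, 0.001]
force: [-0.3, 1.0, 6.6]
opening: 0.231
finger_force: 29.6
```

```bash
python3 -m crank '[[0.0,[0,0,-0.01],0],[0.0,[0,0,-0.03],0],[0.0,[0,0,-0.035],0],[0.0,[0,0,-0.035],0],[0.0,[0,0,0],7.3],[0.0,[0,0,0],7.3],[0.0,[0,0,0],7.3],[0.0,[-0.0343,0.0156,0],0]]' 30 >/dev/null
python3 -m crank '[[0.0,[-0.0343,0.0156,0],0],[0.0,[-0.0343,0.0156,0],0],[0.0,[-0.0343,0.0156,0],0],[0.0,[-0.0343,0.0156,0],0],[0.0,[-0.0343,0.0156,0],0],[0.0,[-0.0343,0.0156,0],0],[0.0,[-0.0343,0.0156,0],0],[0.0,[-0.0343,0.0156,0],0]]' 30 >/dev/null
python3 -m crank '[[0.0,[-0.0343,0.0156,0],0],[0.0,[-0.0347,0.0158,0],0],[0.0,[0,0,0],0],[0.0,[0,0,0],0],[0.0,[0,0,0],0]]' 30
python3 - <<'E'
from h import *
d=cam('wrist');cv2.imwrite('pics/w7.png',d['image'])
E
```

```text
time_s: 22.05
position: [407.1, 270.1, 110.9]
tool_rot: [-0.0, -0.683, 0.731, -0.0]
force: [0.2, -0.3, 0.2]
opening: 0.235
finger_force: 29.5
```

View pics/w7.png

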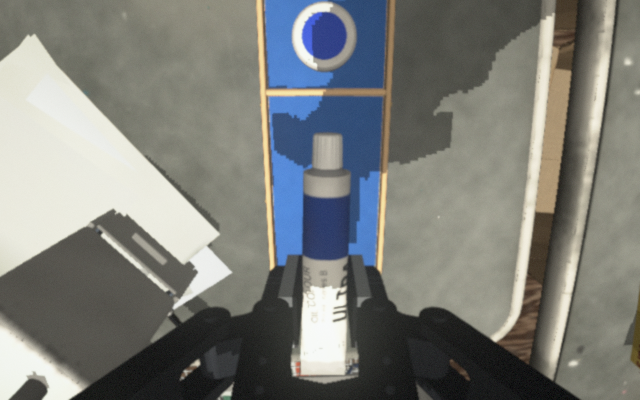

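The tube is straight and centred over the blue long bay, cap at (327,150). The blue pot stands in its bay at (323,36).

```bash
python3 -m crank '[[0.0,[0,0,0.035],0],[0.0,[0,0,0.035],0],[0.0,[0,0,0.02],0],[0.0,[0,0,0.01],0],[0.0,[0,0,0.004],0],[0.0,[0,0,0],0],[0.0,[0,0,0],0],[0.04,[0,0,0],0]]' 30
python3 -m crank '[[0.04,[0,0,0],0],[0.04,[0,0,0],0],[0.04,[0,0,-0.005],0],[0.04,[0,0,-0.02],0],[0.04,[0,0,-0.035],0],[0.04,[0,0,-0.035],0],[0.06,[0,0,-0.045],0],[0.06,[0,0,-0.045],0]]' 30
python3 -m crank '[[0.06,[0,0,-0.04],0],[0.06,[0.02,-0.03,-0.02],0],[0.06,[0.02,-0.03,0],0],[0.06,[0,0,0],0],[0.06,[0,0,0],0]]'
python3 - <<'E'
from h import *
for n in('scene','side'): 
    d=cam(n);cv2.imwrite(f'pics/{n}9.png',cv2.resize(d['image'][130:335,180:440],(780,600)) if n=='side' else d['image'])
    w=comp(colour(d,'ochre'),{'scene':(293,209),'side':(310,213)}[n],6);print('ochre band',cast(d,[w.mean(0)],9).round(1))
d=cam('wrist')
E
```

```text
time_s: 22.9
position: [407.9, 271.1, 7.9]
tool_rot: [0.001, -0.683, 0.731, -0.0]
force: [0.1, 0.4, 0.4]
opening: 0.39
finger_force: 0.0
time_s: 23.7
position: [406.3, 270.5, 193.7]
tool_rot: [-0.0, -0.683, 0.73, 0.0]
force: [1.7, 0.4, 0.2]
opening: 0.701
finger_force: 0.0
time_s: 24.2
position: [464.0, 226.3, 251.7]
tool_rot: [-0.0, -0.682, 0.731, 0.0]
force: [-0.0, 0.0, -0.4]
opening: 0.704
finger_force: 0.0
ochre band [[534.7  15. ]]
ochre band [[534.6   9.3]]
```

View pics/side9.png

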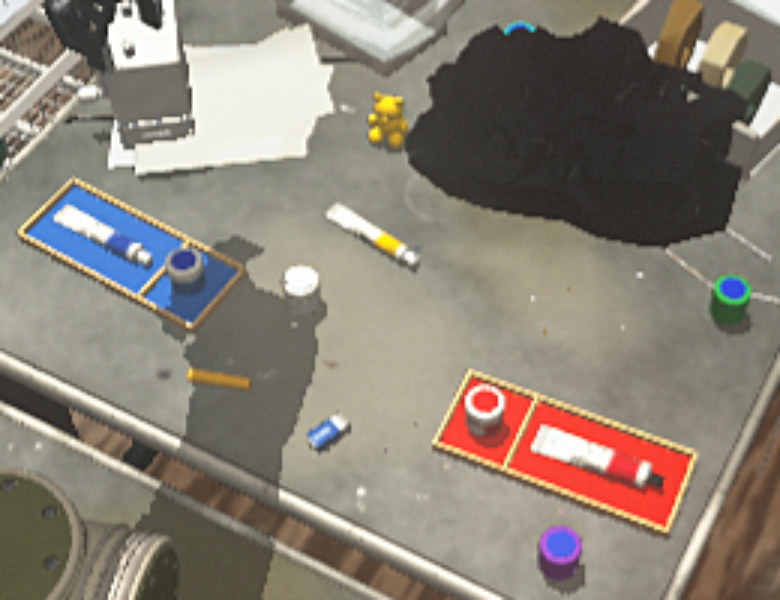

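All four are in their bays, with the ochre tube and white pot unmoved. I'll run a numeric check and hand in if it passes.

```bash
python3 - <<'E'
from h import *
T={'r':((402.5,-247.5),94.6),'b':((405.4,236.4),-93.9)}
def loc(t,p):
    c,a=T[t];u=np.array([np.cos(np.radians(a)),np.sin(np.radians(a))]);e=np.array(p)-c;return np.round([e@[u[1],-u[0]],e@u],1)
d=cam('side');f=lambda x,y:(180+x/3,130+y*205/600)
for k,t,px,z in(('rp','r',(485,401),45),('bp','b',(184,262),45),('rt cap','r',(661,482),15),('rt tail','r',(538,437),8),('bt cap','b',(149,259),13),('bt tail','b',(60,213),8)):
    print(k,loc(t,cast(d,[f(*px)],z)[0]))
print('white',cast(d,[f(301,280)],41))
E
```

```text
rp [-2.7 74.6]
bp [ 2.  80.1]
rt cap [ -2.2 -95.2]
rt tail [ 1.2 22.9]
bt cap [ 1.5 29.8]
bt tail [  0.6 -89. ]
white [[434.90397584  46.68892247]]
```

```bash
python3 -c "
from bench import arm
print(arm.sign_off())"
```

```text
the job is handed in; nothing more can be done
None
```

I handed the job in at about 24 s with both pots and both tubes in their bays, within about 5 mm of their targets by the last side-camera check; the white pot and ochre tube showed no movement, and the sign-off returned no verdict.

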